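# Key the isolator dial onto its pin

### The arm

A 6-joint arm with a two-finger parallel gripper is mounted at the origin on a cart in front of the work surface, level with it; the furniture and walls round the work are solid. World frame = base frame: x ahead of the robot, y to its left, z up, the work surface at z = 0. Lengths are in mm, angles in rad, forces in N, time in s.
With the tool pointing down it reaches from about 400 to 925 mm from the base axis. Payload 12.5 kg.
Tool frame: the origin (TCP) lies at the very end of the fingers, on their centre line; the grasp point (between the pads) lies 19 mm behind it; z points along the fingers, y is the line along which they close (so a half turn about z gives the same grasp; the last joint's range is limited). The gripper opens to 95 mm and grips with 3 to 60 N. Pads are 20 mm wide; open, the fingers measure 119 mm over their backs; the gripper's body (75 mm by 180 mm) begins 59 mm behind the grasp point.
Start: joints at [1.193, 0.491, 1.559, -0, 1.092, -0.106], TCP at [167.773, 602.079, 214.661] pointing down, gripper open.
Joint ranges: [-3.1, 3.1], [-0.84, 2.19], [0.05, 2.79], [-1.13, 4.28], [0.06, 2.93], [-2.69, 2.69]. Speed limits (rad/s): [2.22, 2.22, 2.79, 3.14, 3.14, 3.14].

### API

Orientations are given as [roll, pitch, yaw] about the fixed x, y, z axes, in that order (R = Rz(yaw) Ry(pitch) Rx(roll)).
In Python, from cell import * gives the robot as it stands.
- The arm moves only by the tool step_arm, never from a script. Its argument "plan" is a list of rows, each an object of numbers: "x", "y", "z": the shift along the tool's x, y, z in units of 25 mm (1.0 is 25 mm); "rx", "ry", "rz": the turn, a rotation vector about the tool's x, y, z in units of 0.1 rad (1.0 is 0.1 rad). In form: [{"x": .., "y": .., "z": .., "rx": .., "ry": .., "rz": ..}, ...]. A call has exactly 10 rows; each row shifts and turns the commanded pose from where the row before left it, along the tool's axes as they then stand; what a row does not reach is not made up. A row lasts 1/12 s, in which the tool goes at most 41.7 mm and 7.16 degrees, less where a joint would pass 70% of its speed; a pose out of reach is approached as far as the arm can. A call with a number of a shift or a turn outside -1 to 1 is refused whole. A call with a gripper value outside its range is refused whole. "jaw" is the closure, from -1 (fully open) to 1 (shut), so that 0 is half open, set as the call begins (left out, the last holds). The fingers move at their own pace and stop on an object; the grip force is fixed at half the most. Time passes only in rows, so rows that do not move let the fingers close, or fill a call up. It gives the time, the measured TCP pose, the force, the opening and the grip force at its end, in the units of the state.
- state(): the state, without advancing time (a new reading comes with each control period).
- read_camera(name): name is "scene" or "top" or "wrist"; returns a dict with "image" (420x560x3 uint8, red, green, blue), "depth" (420x560 float32, mm along the optical axis (not along the pixel's ray), 0 where there is no reading), "vfov" (degrees; the focal length in pixels is half the picture's height over the tangent of half this angle, whatever the lens; pixels are square), "cx", "cy" (the principal point, pixels), "k1" (the pictures are not rectified: a ray, as slopes to the right and down, at radius r is drawn at 1 + k1 r^2 times it, then the intrinsics apply), "R" (3x3) and "t" (3): a world point X has camera coordinates R X + t. Camera axes: x right, y down, z forward; pixel columns grow to the right and rows downward; lengths in mm; the calibration is good to about 2 mm. A picture is of the moment at which its call begins.
- job_done(): hands the job in; it is judged then, once.
The state is a dict: "t": time; "joints": joint angles; "qvel": joint speeds; "tau": joint torques, N m; "eef_pos": TCP position; "tcp_rot": TCP orientation; "ft_force": force on the tool from outside, world axes, zero at the start; "moment": the same for the moment, N m; "opening": opening from 0.0 (shut) to 1.0 (fully open); "grip_force": force on a finger pad.
Only numpy, scipy, OpenCV 4.12 (cv2) and the standard library are available. Lean on these libraries where they do the work, as an engineer would, in place of code of your own. Each camera call takes 0.05 s, during which the arm holds its last target. There are 200 camera calls.

### The job

The round dial of the rotary isolator on the bench is sitting up on its locating pin because the notch in its rim is in the wrong place. Push the dial round by its upright lug with a fingertip, either way, until the notch stands over the pin, then press the dial down until it is fully home with the pin in the notch. Do not pinch the lug or lift the dial, leave the coupler, tape roll and cable gland beside it where they stand, and finish clear of everything.

Things in the scene. Friction and masses are not known exactly. Their poses are not given: they have to be found in the camera images.
- isolator: Fixed grey base: a square plate 112 x 112 x 10 mm with a round seat (68 mm dia, up to 22 mm above the bench) in its middle. Origin at the centre of its underside, on the bench; z up, on the turning axis of the dial. On its own +x side a tongue 32 mm wide runs out to 76 mm from the axis; on it lies a steel foot (34 x 22 mm, up to 17 mm above the bench, showing beyond the dial's rim) that carries the locating pin.
- pin_tip (a point): Top of the upright steel pin (8 mm dia, round-topped), 44 mm from the dial's axis and 32 mm above the bench. Half of the pin stands out beyond the dial's rim and can be seen from above, in line with the steel foot and tongue.
- notch (a point): Point in the notch of the dial, at the underside of the disc, 44 mm from the axis. The notch is open at the rim, 12 mm wide at the rim and 10 mm wide at its inner end, 38 mm from the axis. The pin fits when this point is within about 2 mm of the pin in plan.
- lug_mid (a point): Middle of the upright lug on top of the dial, 31.5 mm from the axis, exactly opposite the notch, 18 mm above the disc's underside. The lug is a bar along the radius: 23 mm long, 13 mm wide over its two ribbed rubber cheeks, rising 20 mm above the disc's upper face (the cheeks 17.5 mm). A level push on a cheek of about 2 to 4 N turns the dial; it stays where it is left.
- dial_top (a point): Centre of the dial's upper face, on the axis, on a flat 3 mm high boss of 24 mm dia. The dial is a white disc, 90 mm dia and 8 mm thick: its underside is 32 mm above the bench at the start, 22 mm when home. Pressing anywhere on the upper face moves it straight down without tilting.
- dial (a joint): Angle of the dial on the base (rad), growing anticlockwise seen from above; the notch is over the pin at 0 and at 2 pi (6.283). It starts between 0.8 and 5.5 and turns freely both ways.
- seat (a joint): How far the dial is pressed down (m): 0 as it starts, resting on the pin, 0.010 fully home, negative if lifted. It is a stiff sliding fit that takes about 6 N to push down, stays where it is left, and goes down only with the notch over the pin; otherwise the pin blocks it.
- cheek_l: Ribbed rubber pad, 18 x 2.5 x 17 mm, on the anticlockwise-of-notch side of the lug (the dial's own +y side, the dial's +x pointing from its axis to the notch). Origin at its centre.
- cheek_r: The same rubber pad on the lug's other side (the dial's own -y side). Origin at its centre.
- coupler: Bystander: loose orange pipe coupler, 30 mm dia, 40 mm tall, standing about 115 mm from the dial's axis. Origin at the centre of its underside.
- tape_black: Bystander: loose roll of black tape lying flat, 58 mm dia, 19 mm tall, about 118 mm from the dial's axis. Origin at the centre of its underside.
- gland: Bystander: loose black cable gland, 23 mm wide, 39 mm tall, standing about 112 mm from the dial's axis. Origin at the centre of its underside.
There are look-alikes about, which are no part of the job. Of the things that look like the isolator, the larger one is meant.

How it is judged (in metres and radians):
At the end, for the whole second after the job is handed in: The dial is pressed down to within 1.5 mm of fully home with its notch within 4 mm of the pin in plan, it no longer turns, and the coupler, tape roll and gland are within 20 mm of where they stood (value of joint seat above 0.0085 m and horizontal distance between notch and pin_tip below 0.004 m and velocity of joint dial between -0.05 and 0.05 rad/s and distance of each of coupler, tape_black, gland from where it was at the start of the episode below 0.02 m); the robot touches nothing.
It fails at once if the dial is lifted more than 4 mm (value of joint seat below -0.004 m).
It fails at once if the lug is pinched: both cheeks pressed by the fingers at once (contact force between the fingers and cheek_l above 1.5 N and contact force between the fingers and cheek_r above 1.5 N).
It fails at once if the coupler is moved more than 20 mm or lifted (distance of coupler from where it was at the start of the episode above 0.02 m).
It fails at once if the tape roll is moved more than 20 mm or lifted (distance of tape_black from where it was at the start of the episode above 0.02 m).
It fails at once if the gland is moved more than 20 mm or lifted (distance of gland from where it was at the start of the episode above 0.02 m).
It also fails if it takes over 58 s, if anything falls off the work surface, if the arm or the gripper's body presses on something with over 40 N, if the wrist force passes 120 N, or if a joint passes its speed limit or range.

## Working session

There is one attempt and no reset: what is moved stays moved. The work goes in short steps, Python scripts to look and compute and a tool call to move; the robot and the scene stay as the last step left them, time stands still between calls to the robot, and variables do not carry over. Pictures are saved under pics/ and viewed, at most 10 in all, crops included, and the job is handed in when it is done.

Besides the shell and the picture viewer there is one more tool, called after "Call:" by a JSON object that holds its "op" and its "data", one argument or row to a line. step_arm: Moves the arm, as the interface text tells. Shifts and turns lie within -1 to 1; 1 stands for 25 mm of shift or 0.1 rad of turn. Its arguments: {"type":"object","properties":{"plan":{"type":"array","items":{"type":"object","properties":{"x":{"type":"number"},"y":{"type":"number"},"z":{"type":"number"},"rx":{"type":"number"},"ry":{"type":"number"},"rz":{"type":"number"}}}},"jaw":{"type":"number"}},"required":["plan"]}

```bash
mkdir -p pics; cat > h.py <<'E'
from cell import *
import numpy as np, cv2
def save(c,n): cv2.imwrite('pics/'+n,c['image'][:,:,::-1])
def ray(c,u,v):
    f=210/np.tan(np.radians(c['vfov'])/2)
    x=np.array([(u-c['cx'])/f,(v-c['cy'])/f]);p=x.copy()
    for _ in range(20): p=x/(1+c['k1']*(p@p))
    R=np.array(c['R']);t=np.array(c['t'])
    return -R.T@t, R.T@np.array([p[0],p[1],1])
def onz(c,u,v,z):
    o,d=ray(c,u,v); return o+d*(z-o[2])/d[2]
E
python3 - <<'E'
from h import *
import pickle
for n in('top','scene','wrist'):
    c=read_camera(n);save(c,n+'0.png');pickle.dump(c,open(n+'0.pkl','wb'));print(n,c['vfov'],c['k1'],(-np.array(c['R']).T@c['t']).round())
print(state())
E
```

```text
top 52.466773503595064 -0.091757433108838 [487. 199. 921.]
scene 42.08044491255127 -0.1851843958401263 [ 306. -230.  724.]
wrist 65.44735656655789 -0.037786077410289026 [ 89. 624. 383.]
{'t': 0.15, 'joints': array([ 1.19340484e+00,  4.91438447e-01,  1.55933429e+00,  8.06343184e-06,
        1.09170689e+00, -1.05586185e-01]), 'qvel': array([-0.0006221 , -0.00190971, -0.00079101,  0.00015169,  0.00178651,
        0.00042734]), 'tau': array([ 1.37394443e-03, -6.12896419e+01, -2.58275610e+01,  6.92593725e-02,
        4.73519729e-02, -6.06331105e-05]), 'eef_pos': array([167.69161232, 601.88568078, 214.17665546]), 'tcp_rot': array([-3.14071137e+00, -1.00590918e-04,  2.86978358e+00]), 'ft_force': array([-0.54394789,  0.99379548, -0.51967673]), 'moment': array([ 0.00086412, -0.06293264, -0.02428779]), 'grip_force': 0.0, 'opening': 0.9985028997964926}
```

View pics/top0.png

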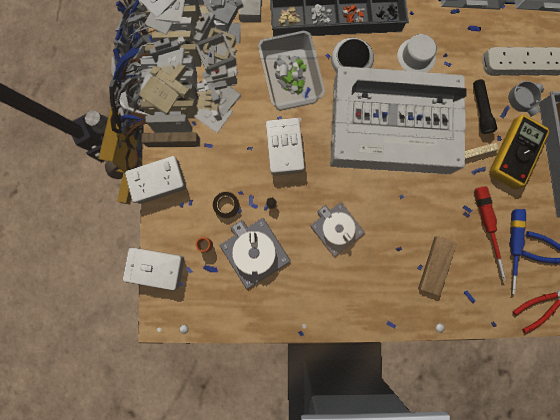

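View pics/scene0.png

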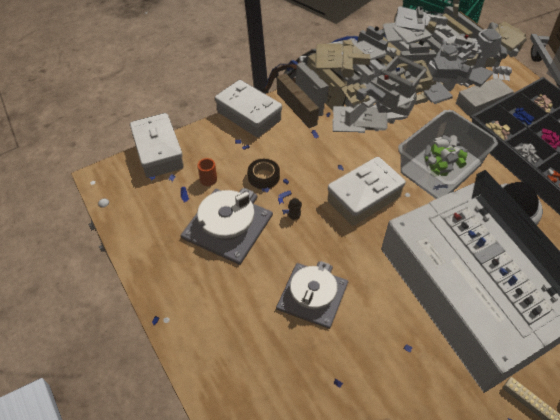

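The larger isolator is at about (253,253) in the top view and (226,215) in the scene view. The coupler, tape roll and gland are near top-view (205,245), (227,205) and (271,203).

```bash
python3 - <<'E'
from h import *
import pickle
c=pickle.load(open('top0.pkl','rb'))
hsv=cv2.cvtColor(c['image'],cv2.COLOR_RGB2HSV)
m=((hsv[...,2]>170)&(hsv[...,1]<60)).astype(np.uint8); m[:215]=0;m[290:]=0;m[:,:215]=0;m[:,295:]=0
k=cv2.findContours(m,0,2)[0];k=max(k,key=cv2.contourArea);(u,v),r=cv2.minEnclosingCircle(k);print(u,v,r,onz(c,u,v,40))
for n,p,z in(('coupler',(205,244),40),('tape',(227,205),19),('gland',(271,203),39),('foot',(238,230),17),('lug',(254,239),60)):print(n,onz(c,*p,z).round())
im=cv2.resize(c['image'][185:300,185:300],(600,600),interpolation=cv2.INTER_CUBIC);cv2.imwrite('pics/crop.png',im[:,:,::-1])
E
```

```text
253.4537811279297 252.21849060058594 21.548786163330078 [504.0733413  256.76788509  40.        ]
coupler [522. 357.  40.]
tape [606. 315.  19.]
gland [606. 220.  39.]
foot [552. 291.  17.]
lug [530. 254.  60.]
```

View pics/crop.png

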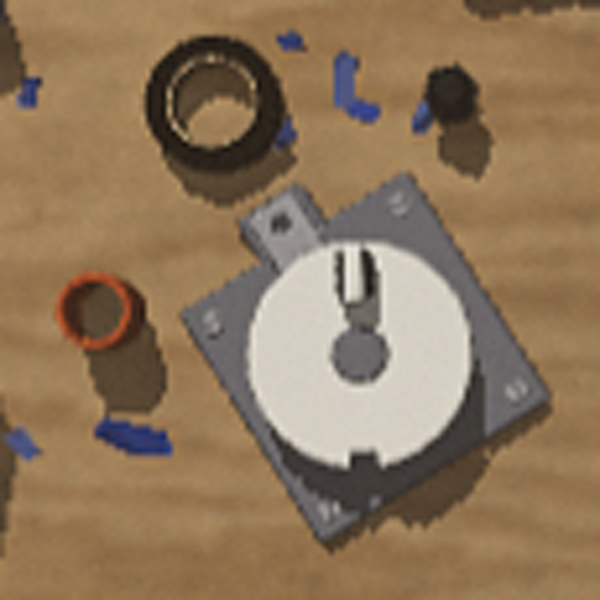

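The dial axis is near (504,257). The lug points at about 3° and the notch at about 183°. The tongue and pin are at about 30°. Turning the dial clockwise by about 153° should line it up. I'll move over it with closed fingers and look from close by.

Call:
{"op": "step_arm", "data": {
  "plan": [
    {"x": -0.875,"y": -0.415},
    {"x": -0.875,"y": -0.415},
    {"x": -0.875,"y": -0.415},
    {"x": -0.875,"y": -0.415},
    {"x": -0.875,"y": -0.415},
    {"x": -0.875,"y": -0.415},
    {"x": -0.875,"y": -0.415},
    {"x": -0.875,"y": -0.415},
    {"x": -0.875,"y": -0.415},
    {"x": -0.875,"y": -0.415}
  ],
  "jaw": 1
}}

```text
schema error: expected keys x, y, z, rx, ry, rz
```

Call:
{"op": "step_arm", "data": {
  "plan": [
    {"x": -0.875,"y": -0.415},
    {"x": -0.875,"y": -0.415},
    {"x": -0.875,"y": -0.415},
    {"x": -0.875,"y": -0.415},
    {"x": -0.875,"y": -0.415},
    {"x": -0.875,"y": -0.415},
    {"x": -0.875,"y": -0.415},
    {"x": -0.875,"y": -0.415},
    {"x": -0.875,"y": -0.415},
    {"x": -0.875,"y": -0.415}
  ]
}}

```text
schema error: expected keys x, y, z, rx, ry, rz
```

Call:
{"op": "step_arm", "data": {
  "plan": [
    {"rz": -0.8},
    {"rz": -0.8},
    {"rz": -0.8},
    {"rz": -0.8},
    {},
    {},
    {},
    {},
    {},
    {}
  ]
}}

```text
schema error: expected keys x, y, z, rx, ry, rz
```

```bash
python3 - <<'E'
from h import *
import pickle
s=state();print(s['t'],s['eef_pos'],s['tcp_rot'],s['joints'],s['opening'],s['ft_force'])
c=read_camera('wrist');save(c,'w1.png');pickle.dump(c,open('w1.pkl','wb'))
E
```

```text
0.15 [167.69161232 601.88568078 214.17665546] [-3.14071137e+00 -1.00590918e-04  2.86978358e+00] [ 1.19340484e+00  4.91438447e-01  1.55933429e+00  8.06343184e-06
  1.09170689e+00 -1.05586185e-01] 0.9985028997964926 [-0.54394789  0.99379548 -0.51967673]
```

View pics/w1.png

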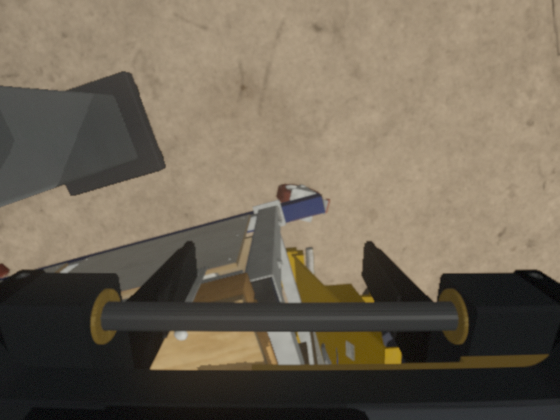

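The moves were refused because every row needs all six keys. The picture therefore shows the start pose, with the bench edge and the fingers at the bottom. I'll send the moves again.

Call:
{"op": "step_arm", "data": {
  "plan": [
    {"x": -0.875,"y": -0.415,"z": 0,"rx": 0,"ry": 0,"rz": 0},
    {"x": -0.875,"y": -0.415,"z": 0,"rx": 0,"ry": 0,"rz": 0},
    {"x": -0.875,"y": -0.415,"z": 0,"rx": 0,"ry": 0,"rz": 0},
    {"x": -0.875,"y": -0.415,"z": 0,"rx": 0,"ry": 0,"rz": 0},
    {"x": -0.875,"y": -0.415,"z": 0,"rx": 0,"ry": 0,"rz": 0},
    {"x": -0.875,"y": -0.415,"z": 0,"rx": 0,"ry": 0,"rz": 0},
    {"x": -0.875,"y": -0.415,"z": 0,"rx": 0,"ry": 0,"rz": 0},
    {"x": -0.875,"y": -0.415,"z": 0,"rx": 0,"ry": 0,"rz": 0},
    {"x": -0.875,"y": -0.415,"z": 0,"rx": 0,"ry": 0,"rz": 0},
    {"x": -0.875,"y": -0.415,"z": 0,"rx": 0,"ry": 0,"rz": 0}
  ],
  "jaw": 1
}}

```text
t: 1.03
eef_pos: [351.4, 442.5, 214.6]
tcp_rot: [-3.142, -0.0, 2.87]
ft_force: [0.1, -0.4, -0.4]
opening: 0.356
grip_force: 0.0
```

Call:
{"op": "step_arm", "data": {
  "plan": [
    {"x": -0.875,"y": -0.415,"z": 0,"rx": 0,"ry": 0,"rz": 0},
    {"x": -0.875,"y": -0.415,"z": 0,"rx": 0,"ry": 0,"rz": 0},
    {"x": -0.875,"y": -0.415,"z": 0,"rx": 0,"ry": 0,"rz": 0},
    {"x": -0.875,"y": -0.415,"z": 0,"rx": 0,"ry": 0,"rz": 0},
    {"x": -0.875,"y": -0.415,"z": 0,"rx": 0,"ry": 0,"rz": 0},
    {"x": -0.875,"y": -0.415,"z": 0,"rx": 0,"ry": 0,"rz": 0},
    {"x": -0.875,"y": -0.415,"z": 0,"rx": 0,"ry": 0,"rz": 0},
    {"x": -0.875,"y": -0.415,"z": 0,"rx": 0,"ry": 0,"rz": 0},
    {"x": -0.875,"y": -0.415,"z": 0,"rx": 0,"ry": 0,"rz": 0},
    {"x": -0.875,"y": -0.415,"z": 0,"rx": 0,"ry": 0,"rz": 0}
  ]
}}

```text
t: 1.87
eef_pos: [534.3, 283.8, 214.5]
tcp_rot: [-3.142, -0.0, 2.87]
ft_force: [0.6, 0.8, -0.4]
opening: 0.005
grip_force: 0.0
```

Call:
{"op": "step_arm", "data": {
  "plan": [
    {"x": 0,"y": 0,"z": 0,"rx": 0,"ry": 0,"rz": -0.8},
    {"x": 0,"y": 0,"z": 0,"rx": 0,"ry": 0,"rz": -0.8},
    {"x": 0,"y": 0,"z": 0,"rx": 0,"ry": 0,"rz": -0.8},
    {"x": 0,"y": 0,"z": 0,"rx": 0,"ry": 0,"rz": -0.8},
    {"x": 0,"y": 0,"z": 0,"rx": 0,"ry": 0,"rz": 0},
    {"x": 0,"y": 0,"z": 0,"rx": 0,"ry": 0,"rz": 0},
    {"x": 0,"y": 0,"z": 0,"rx": 0,"ry": 0,"rz": 0},
    {"x": 0,"y": 0,"z": 0,"rx": 0,"ry": 0,"rz": 0},
    {"x": 0,"y": 0,"z": 0,"rx": 0,"ry": 0,"rz": 0},
    {"x": 0,"y": 0,"z": 0,"rx": 0,"ry": 0,"rz": 0}
  ]
}}

```text
t: 2.7
eef_pos: [533.5, 284.8, 214.7]
tcp_rot: [3.141, 0.0, -3.094]
ft_force: [0.8, 0.4, 0.2]
opening: 0.006
grip_force: 0.0
```

```bash
python3 - <<'E'
from h import *
import pickle
s=state();print(s['t'],s['eef_pos'],s['tcp_rot'],s['joints'],s['opening'],s['ft_force'])
c=read_camera('wrist');save(c,'w2.png');pickle.dump(c,open('w2.pkl','wb'))
E
```

```text
2.7 [533.48570847 284.8104475  214.65988136] [ 3.14146749e+00  5.93178714e-05 -3.09406827e+00] [ 3.81140806e-01  4.61921322e-01  1.61066579e+00  1.12747096e-04
  1.06890851e+00 -1.23723414e+00] 0.005964750231854621 [0.78590796 0.41553812 0.22865141]
```

View pics/w2.png

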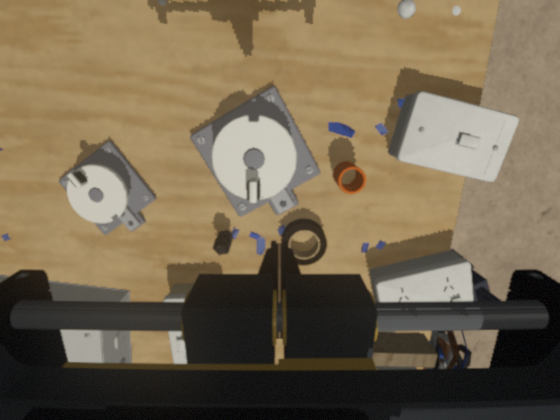

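The wrist view shows the boss at about (254,158), the notch at (253,118), the lug at (253,190) and the foot at (284,203).

```bash
python3 - <<'E'
from h import *
import pickle
c=pickle.load(open('w2.pkl','rb'))
im=c['image'];hsv=cv2.cvtColor(im,cv2.COLOR_RGB2HSV)
m=((hsv[...,2]>150)&(hsv[...,1]<70)).astype(np.uint8); m[:105]=0;m[210:]=0;m[:,:205]=0;m[:,305:]=0
k=max(cv2.findContours(m,0,2)[0],key=cv2.contourArea);h=cv2.convexHull(k)
pts=np.array([onz(c,*p[0],40)[:2] for p in h])
A=np.c_[2*pts,np.ones(len(pts))];s=np.linalg.lstsq(A,(pts**2).sum(1),rcond=None)[0];a=s[:2];print('axis',a,'r',np.sqrt(s[2]+a@a))
for n,p,z in(('boss',(254,158),43),('notch',(253.5,118),40),('lugtop',(252,189),60),('foot',(284,203),17),('foothole',(283,204),17)):
    q=onz(c,*p,z)[:2];print(n,q.round(1),np.degrees(np.arctan2(*(q-a)[::-1])).round(1),np.linalg.norm(q-a).round(1))
im=cv2.resize(im[80:230,180:330],(600,600),interpolation=cv2.INTER_CUBIC);cv2.imwrite('pics/w2c.png',im[:,:,::-1])
E
```

```text
axis [507.10123215 261.67606025] r 48.48491412531072
boss [500.2 257.5] -149.2 8.1
notch [459.9 255.7] -172.8 47.6
lugtop [529.3 257.5] -10.6 22.6
foot [554.6 292.1] 32.6 56.4
foothole [555.9 291. ] 31.0 56.9
```

View pics/w2c.png

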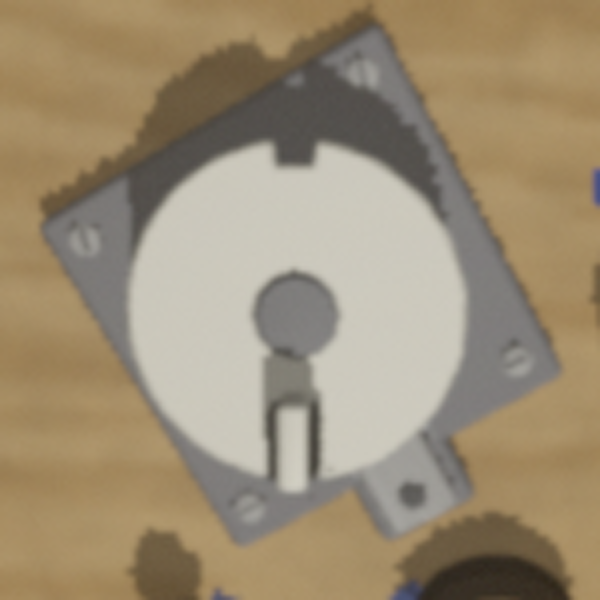

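```bash
python3 - <<'E'
from h import *
import pickle
c=pickle.load(open('w2.pkl','rb'))
f=lambda x,y,z:onz(c,180+x/4,80+y/4,z)[:2]
a=f(298,309,40);b=f(296,315,43);print('rim',a,'boss',b)
P=np.array([f(*p,10) for p in((42,228),(378,22),(562,372),(240,545))]);print('plate ctr',P.mean(0),[np.degrees(np.arctan2(*(P[(i+1)%4]-P[i])[::-1])).round(1) for i in range(4)],[np.linalg.norm(P[(i+1)%4]-P[i]).round(1) for i in range(4)])
a=(a+b)/2
for n,p in(('notch',(295,150,40)),('lug',(292,450,60)),('hole',(412,493,17))):
    q=f(*p)-a;print(n,f(*p),np.degrees(np.arctan2(q[1],q[0])),np.linalg.norm(q))
q=f(292,450,60)-f(295,150,40);print(np.degrees(np.arctan2(q[1],q[0])))
E
```

```text
rim [499.77125122 257.83200517] boss [500.9364328  257.55678852]
plate ctr [501.05892384 257.80646115] [np.float64(122.6), np.float64(31.7), np.float64(-58.3), np.float64(-147.9)] [np.float64(109.3), np.float64(109.2), np.float64(108.6), np.float64(107.5)]
notch [459.41119754 255.94837014] -177.5580624481923 40.97985780314937
lug [532.92068112 258.62790137] 1.6418918624281142 32.580215474251204
hole [554.96041979 290.92792174] 31.324664491182237 63.92452982419026
2.087593056156064
```

The dial axis is near (501,257.7). The pin bearing is about 31.7° and the lug is at about 2°, so I need about 2.62 rad clockwise. I'll descend beside the lug, touch the cheek, then orbit.

Call:
{"op": "step_arm", "data": {
  "plan": [
    {"x": 0,"y": 0,"z": 0.67,"rx": 0,"ry": 0,"rz": 0},
    {"x": 0,"y": 0,"z": 0.67,"rx": 0,"ry": 0,"rz": 0},
    {"x": 0,"y": 0,"z": 0.67,"rx": 0,"ry": 0,"rz": 0},
    {"x": 0,"y": 0,"z": 0.67,"rx": 0,"ry": 0,"rz": 0},
    {"x": 0,"y": 0,"z": 0.67,"rx": 0,"ry": 0,"rz": 0},
    {"x": 0,"y": 0,"z": 0.67,"rx": 0,"ry": 0,"rz": 0},
    {"x": 0,"y": 0,"z": 0.67,"rx": 0,"ry": 0,"rz": 0},
    {"x": 0,"y": 0,"z": 0.67,"rx": 0,"ry": 0,"rz": 0},
    {"x": 0,"y": 0,"z": 0.67,"rx": 0,"ry": 0,"rz": 0},
    {"x": 0,"y": 0,"z": 0.63,"rx": 0,"ry": 0,"rz": 0}
  ]
}}

```text
t: 3.58
eef_pos: [533.5, 284.8, 47.3]
tcp_rot: [3.142, 0.0, -3.094]
ft_force: [-0.4, 0.2, 0.5]
opening: 0.004
grip_force: 0.0
```

Call:
{"op": "step_arm", "data": {
  "plan": [
    {"x": 0,"y": 0,"z": 0,"rx": 0,"ry": 0,"rz": 0},
    {"x": 0,"y": 0,"z": 0,"rx": 0,"ry": 0,"rz": 0},
    {"x": 0,"y": -0.04,"z": 0,"rx": 0,"ry": 0,"rz": 0},
    {"x": 0,"y": -0.04,"z": 0,"rx": 0,"ry": 0,"rz": 0},
    {"x": 0,"y": -0.04,"z": 0,"rx": 0,"ry": 0,"rz": 0},
    {"x": 0,"y": -0.04,"z": 0,"rx": 0,"ry": 0,"rz": 0},
    {"x": 0,"y": -0.04,"z": 0,"rx": 0,"ry": 0,"rz": 0},
    {"x": 0,"y": -0.04,"z": 0,"rx": 0,"ry": 0,"rz": 0},
    {"x": 0,"y": -0.04,"z": 0,"rx": 0,"ry": 0,"rz": 0},
    {"x": 0,"y": -0.04,"z": 0,"rx": 0,"ry": 0,"rz": 0}
  ]
}}

```text
t: 4.42
eef_pos: [533.9, 276.7, 48.2]
tcp_rot: [3.141, 0.0, -3.093]
ft_force: [0.1, 0.0, 0.2]
opening: 0.006
grip_force: 0.0
```

Call:
{"op": "step_arm", "data": {
  "plan": [
    {"x": -0.052,"y": -0.11,"z": 0,"rx": 0,"ry": 0,"rz": 0.8},
    {"x": -0.052,"y": -0.11,"z": 0,"rx": 0,"ry": 0,"rz": 0.8},
    {"x": -0.052,"y": -0.11,"z": 0,"rx": 0,"ry": 0,"rz": 0.8},
    {"x": -0.052,"y": -0.11,"z": 0,"rx": 0,"ry": 0,"rz": 0.8},
    {"x": -0.052,"y": -0.11,"z": 0,"rx": 0,"ry": 0,"rz": 0.8},
    {"x": -0.052,"y": -0.11,"z": 0,"rx": 0,"ry": 0,"rz": 0.8},
    {"x": -0.052,"y": -0.11,"z": 0,"rx": 0,"ry": 0,"rz": 0.8},
    {"x": -0.052,"y": -0.11,"z": 0,"rx": 0,"ry": 0,"rz": 0.8},
    {"x": -0.052,"y": -0.11,"z": 0,"rx": 0,"ry": 0,"rz": 0.8},
    {"x": -0.052,"y": -0.11,"z": 0,"rx": 0,"ry": 0,"rz": 0.8}
  ]
}}

```text
t: 5.25
eef_pos: [538.2, 247.4, 48.3]
tcp_rot: [3.14, 0.0, 2.386]
ft_force: [1.6, 2.4, -0.5]
opening: 0.008
grip_force: 0.8
```

```bash
python3 - <<'E'
from h import *
s=state();p=s['eef_pos'];y=s['tcp_rot'][2];d=np.array([501,257.7])-p[:2]
print(s['t'],p,y,s['ft_force'],'c',d@[np.cos(y),np.sin(y)],d@[np.sin(y),-np.cos(y)])
c=read_camera('scene');im=cv2.resize(c['image'][150:280,160:320],(640,520),interpolation=cv2.INTER_CUBIC);cv2.imwrite('pics/s3.png',im[:,:,::-1])
E
```

```text
5.25 [538.23131271 247.41981621  48.2977524 ] 2.3858016806936595 [ 1.55562098  2.41155427 -0.48786242] c 34.145129132202975 -18.054444929216864
```

View pics/s3.png

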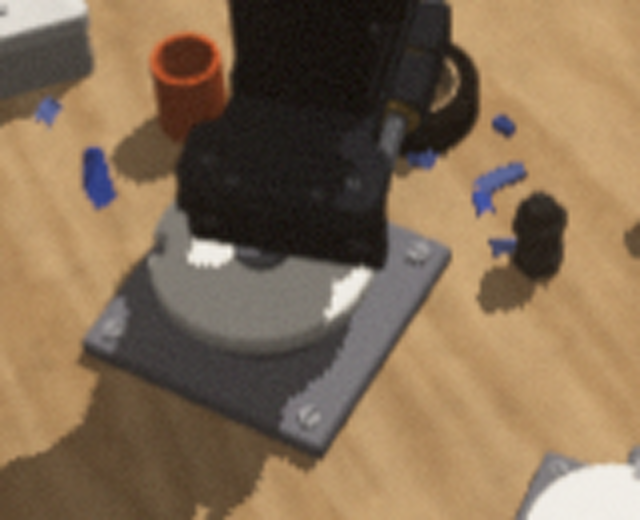

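A contact force of about 2.9 N shows the lug is being pushed. The notch has come round to the left at (160,240) in the crop. Continuing.

Call:
{"op": "step_arm", "data": {
  "plan": [
    {"x": -0.052,"y": -0.11,"z": 0,"rx": 0,"ry": 0,"rz": 0.8},
    {"x": -0.052,"y": -0.11,"z": 0,"rx": 0,"ry": 0,"rz": 0.8},
    {"x": -0.052,"y": -0.11,"z": 0,"rx": 0,"ry": 0,"rz": 0.8},
    {"x": -0.052,"y": -0.11,"z": 0,"rx": 0,"ry": 0,"rz": 0.8},
    {"x": -0.052,"y": -0.11,"z": 0,"rx": 0,"ry": 0,"rz": 0.8},
    {"x": -0.052,"y": -0.11,"z": 0,"rx": 0,"ry": 0,"rz": 0.8},
    {"x": -0.052,"y": -0.11,"z": 0,"rx": 0,"ry": 0,"rz": 0.8},
    {"x": -0.052,"y": -0.11,"z": 0,"rx": 0,"ry": 0,"rz": 0.8},
    {"x": -0.052,"y": -0.11,"z": 0,"rx": 0,"ry": 0,"rz": 0.8},
    {"x": -0.052,"y": -0.11,"z": 0,"rx": 0,"ry": 0,"rz": 0.8}
  ]
}}

```text
t: 6.13
eef_pos: [519.9, 224.1, 48.3]
tcp_rot: [3.14, -0.0, 1.588]
ft_force: [2.4, -1.0, 0.3]
opening: 0.006
grip_force: 1.0
```

Call:
{"op": "step_arm", "data": {
  "plan": [
    {"x": -0.052,"y": -0.11,"z": 0,"rx": 0,"ry": 0,"rz": 0.8},
    {"x": -0.052,"y": -0.11,"z": 0,"rx": 0,"ry": 0,"rz": 0.8},
    {"x": -0.052,"y": -0.11,"z": 0,"rx": 0,"ry": 0,"rz": 0.8},
    {"x": -0.052,"y": -0.11,"z": 0,"rx": 0,"ry": 0,"rz": 0.8},
    {"x": -0.052,"y": -0.11,"z": 0,"rx": 0,"ry": 0,"rz": 0.8},
    {"x": -0.052,"y": -0.11,"z": 0,"rx": 0,"ry": 0,"rz": 0.8},
    {"x": -0.052,"y": -0.11,"z": 0,"rx": 0,"ry": 0,"rz": 0.8},
    {"x": -0.052,"y": -0.11,"z": 0,"rx": 0,"ry": 0,"rz": 0.8},
    {"x": -0.052,"y": -0.11,"z": 0,"rx": 0,"ry": 0,"rz": 0.8},
    {"x": -0.052,"y": -0.11,"z": 0,"rx": 0,"ry": 0,"rz": 0.8}
  ]
}}

```text
t: 6.97
eef_pos: [490.1, 221.2, 48.3]
tcp_rot: [3.141, -0.001, 0.788]
ft_force: [1.1, 0.3, 0.3]
opening: 0.002
grip_force: 0.8
```

```bash
python3 - <<'E'
from h import *
import pickle
s=state();p=s['eef_pos'];y=s['tcp_rot'][2];d=np.array([501,257.7])-p[:2]
print(s['t'],p,y,s['joints'],s['ft_force'],'c',d@[np.cos(y),np.sin(y)],d@[np.sin(y),-np.cos(y)])
c=read_camera('top');pickle.dump(c,open('t4.pkl','wb'))
w=read_camera('wrist');pickle.dump(w,open('w4.pkl','wb'))
im=np.hstack([cv2.resize(c['image'][205:295,210:300],(400,400),interpolation=cv2.INTER_CUBIC),cv2.resize(w['image'],(400,300))[[*range(300)]+[0]*100]]);cv2.imwrite('pics/t4.png',im[:,:,::-1])
E
```

```text
6.9667 [490.13661592 221.18896035  48.28424996] 0.7878923665250854 [ 3.01108782e-01  6.00663035e-01  1.92630714e+00 -1.73007113e-04
  6.13738068e-01  1.08415432e+00] [1.05808716 0.28917634 0.28037743] c 33.54390597359692 -18.05202210065108
```

View pics/t4.png

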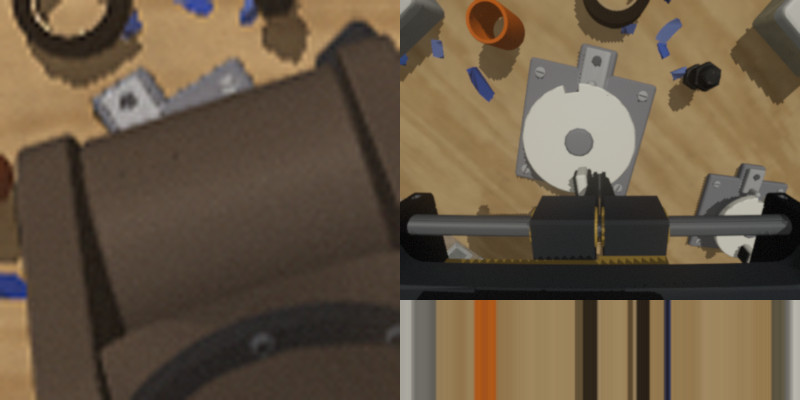

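The wrist view shows the notch near half-scale (571,85), a little left of the foot at (597,60). I'll measure the notch angle by sampling the image along a circle near the rim.

```bash
cat > notch.py <<'E'
from h import *
def proj(c,X):
    f=210/np.tan(np.radians(c['vfov'])/2);q=np.array(c['R'])@X+c['t'];p=q[:2]/q[2];p=p*(1+c['k1']*(p@p));return p*f+[c['cx'],c['cy']]
def boss(c,z=43,g=(501,257.7)):
    # grey boss centroid: not-white pixels enclosed within r<16 of guess
    im=cv2.cvtColor(c['image'],cv2.COLOR_RGB2GRAY).astype(float)
    u0,v0=proj(c,np.array([*g,z]));print('boss guess',u0,v0)
    Y,X=np.mgrid[:420,:560];m=(np.hypot(X-u0,Y-v0)<24)&(im<150)
    n,l,s,ce=cv2.connectedComponentsWithStats(m.astype(np.uint8));i=1+np.argmax(s[1:,4]);print(ce[i],s[i])
    return onz(c,*ce[i],z)[:2]
def notch(c,a,z=40,rs=(39.5,41,42.5)):
    im=cv2.cvtColor(c['image'],cv2.COLOR_RGB2GRAY).astype(np.float32)
    for r in rs:
        th=np.radians(np.arange(-40,140,.5));uv=np.array([proj(c,np.array([a[0]+r*np.cos(t),a[1]+r*np.sin(t),z])) for t in th],np.float32)
        g=cv2.remap(im,uv[None,:,0],uv[None,:,1],1)[0];d=np.degrees(th[g<140]);print(r,d.min() if len(d) else None,d.max() if len(d) else None,len(d)/2,d.mean() if len(d) else None)
E
python3 - <<'E'
from notch import *
import pickle
c=pickle.load(open('w4.pkl','rb'));a=boss(c);print(a);notch(c,a)
h=onz(c,276,84,17)[:2];q=h-a;print('hole',h,np.degrees(np.arctan2(q[1],q[0])))
E
```

```text
boss guess 247.94593767325975 199.64720185957896
[250.03952569 198.91383399] [ 230  179   41   40 1265]
[502.12215775 257.16713092]
39.5 44.5 59.00000000000001 15.0 51.75
41 44.5 59.00000000000001 15.0 51.75
42.5 44.5 59.00000000000001 15.0 51.75
hole [555.94989308 290.59857232] 31.84367454176962
```

The notch is at 51.8° and the pin at 31.8°, so about 0.35 rad clockwise remains.

Call:
{"op": "step_arm", "data": {
  "plan": [
    {"x": -0.022,"y": -0.047,"z": 0,"rx": 0,"ry": 0,"rz": 0.34},
    {"x": -0.022,"y": -0.047,"z": 0,"rx": 0,"ry": 0,"rz": 0.34},
    {"x": -0.022,"y": -0.047,"z": 0,"rx": 0,"ry": 0,"rz": 0.34},
    {"x": -0.022,"y": -0.047,"z": 0,"rx": 0,"ry": 0,"rz": 0.34},
    {"x": -0.022,"y": -0.047,"z": 0,"rx": 0,"ry": 0,"rz": 0.34},
    {"x": -0.022,"y": -0.047,"z": 0,"rx": 0,"ry": 0,"rz": 0.34},
    {"x": -0.022,"y": -0.047,"z": 0,"rx": 0,"ry": 0,"rz": 0.34},
    {"x": -0.022,"y": -0.047,"z": 0,"rx": 0,"ry": 0,"rz": 0.34},
    {"x": -0.022,"y": -0.047,"z": 0,"rx": 0,"ry": 0,"rz": 0.34},
    {"x": -0.022,"y": -0.047,"z": 0,"rx": 0,"ry": 0,"rz": 0.34}
  ]
}}

```text
t: 7.9
eef_pos: [478.8, 227.3, 48.2]
tcp_rot: [3.141, -0.0, 0.453]
ft_force: [1.2, -1.0, 1.1]
opening: 0.0
grip_force: 0.9
```

```bash
python3 - <<'E'
from notch import *
c=read_camera('wrist');a=boss(c);print(a);notch(c,a);print(state()['eef_pos'],state()['tcp_rot'])
im=cv2.resize(c['image'][40:300,120:420],(690,598),interpolation=cv2.INTER_CUBIC);cv2.imwrite('pics/w5.png',im[:,:,::-1])
E
```

```text
boss guess 248.0035913229891 200.227774929648
[250.48267717 198.89606299] [ 230  179   42   40 1270]
[502.29480166 256.78288603]
39.5 25.0 40.0 15.5 32.5
41 25.0 40.0 15.5 32.5
42.5 25.0 40.0 15.5 32.5
[478.64539703 227.41922928  48.2332772 ] [ 3.14152280e+00 -3.39945659e-04  4.50049959e-01]
```

View pics/w5.png

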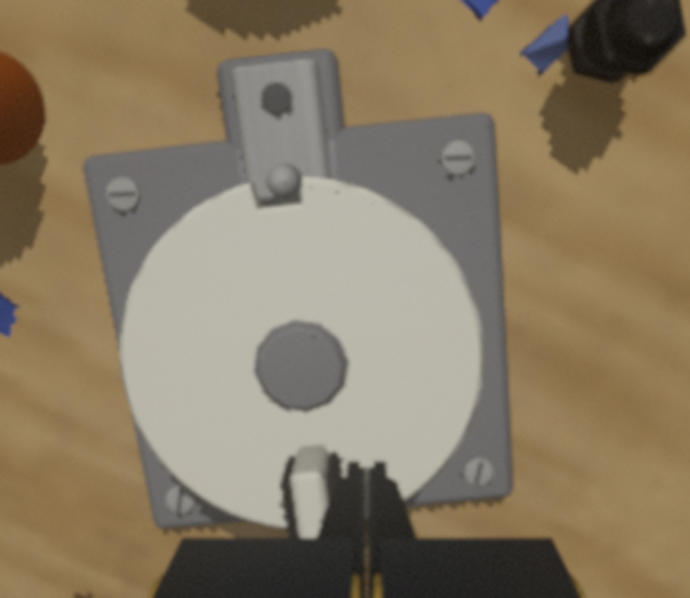

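The notch now brackets the pin: the pin is at crop (284,180) and the notch centre at (280,200). I'll check the pin bearing numerically.

```bash
python3 - <<'E'
from notch import *
c=read_camera('wrist');a=boss(c)
for z in(30,32):
  p=onz(c,120+284/2.3,40+181/2.3,z)[:2];q=p-a;print(p,np.degrees(np.arctan2(q[1],q[0])),np.hypot(*q))
E
```

```text
boss guess 248.14388517957366 200.10941300189094
[250.60896932 198.74586939] [ 231  179   41   40 1271]
[538.80212805 278.92828976] 31.23536249896917 42.684064756637135
[538.93591116 278.7583807 ] 30.94740779712215 42.710887490932286
```

About 1 mm off. I'll nudge it slightly, back off sideways and lift.

Call:
{"op": "step_arm", "data": {
  "plan": [
    {"x": 0,"y": -0.02,"z": 0,"rx": 0,"ry": 0,"rz": 0},
    {"x": 0,"y": -0.02,"z": 0,"rx": 0,"ry": 0,"rz": 0},
    {"x": 0,"y": 0,"z": 0,"rx": 0,"ry": 0,"rz": 0},
    {"x": 0,"y": 0.2,"z": 0,"rx": 0,"ry": 0,"rz": 0},
    {"x": 0,"y": 0.2,"z": 0,"rx": 0,"ry": 0,"rz": 0},
    {"x": 0,"y": 0,"z": 0,"rx": 0,"ry": 0,"rz": 0},
    {"x": 0,"y": 0,"z": -0.5,"rx": 0,"ry": 0,"rz": 0},
    {"x": 0,"y": 0,"z": -0.5,"rx": 0,"ry": 0,"rz": 0},
    {"x": 0,"y": 0,"z": -0.5,"rx": 0,"ry": 0,"rz": 0},
    {"x": 0,"y": 0,"z": 0,"rx": 0,"ry": 0,"rz": 0}
  ]
}}

```text
t: 8.83
eef_pos: [483.2, 219.4, 87.4]
tcp_rot: [3.141, -0.003, 0.45]
ft_force: [-0.1, 0.0, 0.2]
opening: 0.006
grip_force: 0.0
```

```bash
python3 - <<'E'
from notch import *
c=read_camera('wrist');a=boss(c);print(a);notch(c,a)
s=state();y=s['tcp_rot'][2];d=np.array([501.5,257.5])-s['eef_pos'][:2];print(s['t'],s['eef_pos'],y,s['ft_force'],'c units',d@[np.cos(y),np.sin(y)]/25,d@[np.sin(y),-np.cos(y)]/25)
E
```

```text
boss guess 239.65458285387882 185.68213436565057
[241.82837529 184.96910755] [225 169  34  33 874]
[502.07846153 256.58721608]
39.5 23.5 38.0 15.0 30.75
41 24.000000000000004 38.0 14.5 31.0
42.5 24.000000000000004 38.0 14.5 31.0
8.8833 [482.84606248 219.25196255  86.31351248] 0.4497814164784517 [-0.85760238 -0.59457294  0.33808182] c units 1.3371082674304704 -1.0533528786735948
```

Notch 31.0°, pin about 31.1°: aligned. I'll move over the boss and press down.

Call:
{"op": "step_arm", "data": {
  "plan": [
    {"x": 0.33,"y": -0.26,"z": 0,"rx": 0,"ry": 0,"rz": 0},
    {"x": 0.33,"y": -0.26,"z": 0,"rx": 0,"ry": 0,"rz": 0},
    {"x": 0.33,"y": -0.26,"z": 0,"rx": 0,"ry": 0,"rz": 0},
    {"x": 0.33,"y": -0.26,"z": 0,"rx": 0,"ry": 0,"rz": 0},
    {"x": 0,"y": 0,"z": 0,"rx": 0,"ry": 0,"rz": 0},
    {"x": 0,"y": 0,"z": 0.32,"rx": 0,"ry": 0,"rz": 0},
    {"x": 0,"y": 0,"z": 0.32,"rx": 0,"ry": 0,"rz": 0},
    {"x": 0,"y": 0,"z": 0.32,"rx": 0,"ry": 0,"rz": 0},
    {"x": 0,"y": 0,"z": 0.32,"rx": 0,"ry": 0,"rz": 0},
    {"x": 0,"y": 0,"z": 0.32,"rx": 0,"ry": 0,"rz": 0}
  ]
}}

```text
t: 9.72
eef_pos: [500.6, 256.7, 44.5]
tcp_rot: [-3.141, 0.001, 0.449]
ft_force: [-0.2, -0.0, 0.1]
opening: 0.002
grip_force: 0.0
```

Call:
{"op": "step_arm", "data": {
  "plan": [
    {"x": 0,"y": 0,"z": 0.06,"rx": 0,"ry": 0,"rz": 0},
    {"x": 0,"y": 0,"z": 0.06,"rx": 0,"ry": 0,"rz": 0},
    {"x": 0,"y": 0,"z": 0.06,"rx": 0,"ry": 0,"rz": 0},
    {"x": 0,"y": 0,"z": 0.06,"rx": 0,"ry": 0,"rz": 0},
    {"x": 0,"y": 0,"z": 0.06,"rx": 0,"ry": 0,"rz": 0},
    {"x": 0,"y": 0,"z": 0.06,"rx": 0,"ry": 0,"rz": 0},
    {"x": 0,"y": 0,"z": 0.04,"rx": 0,"ry": 0,"rz": 0},
    {"x": 0,"y": 0,"z": 0.04,"rx": 0,"ry": 0,"rz": 0},
    {"x": 0,"y": 0,"z": 0.04,"rx": 0,"ry": 0,"rz": 0},
    {"x": 0,"y": 0,"z": 0,"rx": 0,"ry": 0,"rz": 0}
  ]
}}

```text
t: 10.55
eef_pos: [500.9, 257.1, 33.5]
tcp_rot: [-3.141, -0.0, 0.45]
ft_force: [-0.5, 0.1, 0.5]
opening: 0.005
grip_force: 0.1
```

Call:
{"op": "step_arm", "data": {
  "plan": [
    {"x": 0,"y": 0,"z": 0.03,"rx": 0,"ry": 0,"rz": 0},
    {"x": 0,"y": 0,"z": 0.03,"rx": 0,"ry": 0,"rz": 0},
    {"x": 0,"y": 0,"z": 0.02,"rx": 0,"ry": 0,"rz": 0},
    {"x": 0,"y": 0,"z": 0,"rx": 0,"ry": 0,"rz": 0},
    {"x": 0,"y": 0,"z": 0,"rx": 0,"ry": 0,"rz": 0},
    {"x": 0,"y": 0,"z": 0,"rx": 0,"ry": 0,"rz": 0},
    {"x": 0,"y": 0,"z": 0,"rx": 0,"ry": 0,"rz": 0},
    {"x": 0,"y": 0,"z": 0,"rx": 0,"ry": 0,"rz": 0},
    {"x": 0,"y": 0,"z": 0,"rx": 0,"ry": 0,"rz": 0},
    {"x": 0,"y": 0,"z": 0,"rx": 0,"ry": 0,"rz": 0}
  ]
}}

```text
t: 11.38
eef_pos: [501.1, 257.2, 33.0]
tcp_rot: [3.142, -0.001, 0.45]
ft_force: [-6.9, -4.1, 20.7]
opening: 0.005
grip_force: 10.2
```

It stopped hard at z = 33 mm with 21 N, which is the home height. Retracting and checking.

Call:
{"op": "step_arm", "data": {
  "plan": [
    {"x": 0,"y": 0,"z": -0.2,"rx": 0,"ry": 0,"rz": 0},
    {"x": 0,"y": 0,"z": -0.4,"rx": 0,"ry": 0,"rz": 0},
    {"x": 0,"y": 0,"z": -0.6,"rx": 0,"ry": 0,"rz": 0},
    {"x": 0,"y": 0,"z": -0.8,"rx": 0,"ry": 0,"rz": 0},
    {"x": 0,"y": 0,"z": -0.8,"rx": 0,"ry": 0,"rz": 0},
    {"x": 0,"y": 0,"z": -0.8,"rx": 0,"ry": 0,"rz": 0},
    {"x": 0,"y": 0,"z": -0.4,"rx": 0,"ry": 0,"rz": 0},
    {"x": 0,"y": 0,"z": 0,"rx": 0,"ry": 0,"rz": 0},
    {"x": 0,"y": 0,"z": 0,"rx": 0,"ry": 0,"rz": 0},
    {"x": 0,"y": 0,"z": 0,"rx": 0,"ry": 0,"rz": 0}
  ]
}}

```text
t: 12.22
eef_pos: [500.5, 256.9, 130.7]
tcp_rot: [-3.141, 0.001, 0.45]
ft_force: [0.8, 0.5, 0.4]
opening: 0.004
grip_force: 0.0
```

```bash
python3 - <<'E'
from notch import *
c=read_camera('wrist');a=boss(c,33);print(a);notch(c,a,30,(39.5,41));print(state()['eef_pos'],state()['ft_force'])
D=c['depth'];R=np.array(c['R'])
for t in(60,100,140,-10):
    X=np.array([a[0]+30*np.cos(np.radians(t)),a[1]+30*np.sin(np.radians(t)),30]);u,v=proj(c,X);o,d=ray(c,u,v);print('disc z',(o+d*D[int(v),int(u)])[2])
im=cv2.resize(c['image'][20:280,100:400],(690,598),interpolation=cv2.INTER_CUBIC);cv2.imwrite('pics/w6.png',im[:,:,::-1])
E
```

```text
boss guess 279.0309505949239 208.0940242824361
[280.21564885 207.27290076] [267 195  27  26 524]
[502.09686531 257.10963349]
39.5 23.5 37.5 14.5 30.5
41 23.5 37.5 14.5 30.5
[500.39950876 256.85876474 130.49263261] [-0.03969834 -0.1971895  -0.45673738]
disc z 29.79917415480429
disc z 28.606524417905064
disc z 29.47675963295768
disc z 29.510093974828237
```

View pics/w6.png

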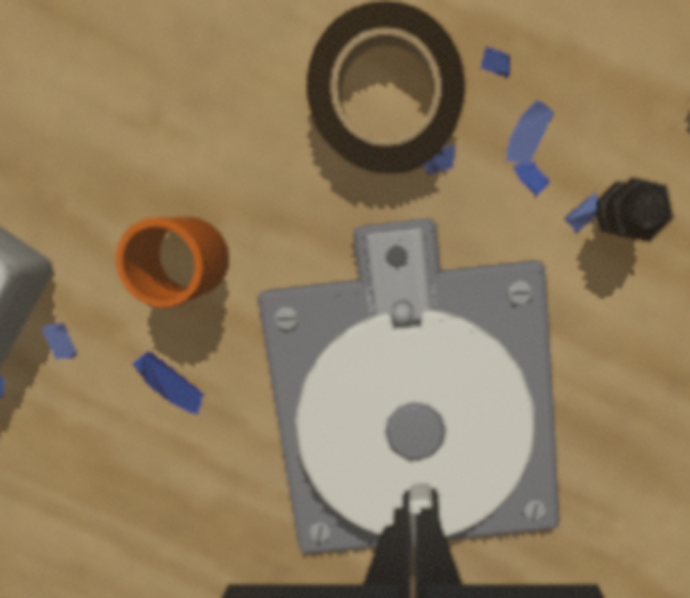

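The dial face is at about 29.5 mm (30 mm is home), and the pin sits in the notch at (402,313). The bystanders haven't moved and the arm is clear.

```bash
python3 -c "
from cell import *
print(job_done())"
```

```text
the job is handed in; nothing more can be done
None
```

I turned the dial clockwise by its lug and pressed it home with the pin in the notch. The bystanders look undisturbed, the arm finished clear, and the job is handed in, though no verdict came back.

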